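# Refit the hotplate knob on its keyed shaft

### The job

The knob of the portable hotplate was pulled off for cleaning. Pick up the knob with the straight grip bar and put it back on the bare shaft at the front of the hotplate, turning it as needed until its slot finds the flat key, and keep hold of it until it has dropped fully home; then let go. Leave the round lid knob and the kitchen timer where they are.

Things in the scene. Friction and masses are not known exactly. Their poses are not given: they have to be found in the camera images.
- knob_center (a point): The hotplate's loose white knob, 54 mm high, upright on the worktop: round skirt 58 mm across, 24 mm high, on it a grip bar 50 long, 20 wide, 30 high. This point is on its axis, half-way up (27 mm above the underside); x along the bar, y across, z up. Underside slot 32 long (along x, under the bar), 16 wide, 21 deep. A half turn is the same. Pinch the bar's long sides. About 90 g.
- shaft_seat (a point): Bare metal shaft upright at the hotplate's front: this point is where its axis meets the flat black washer (66 mm across) on which the knob's underside comes to rest. Lower 11 mm: a flat key 22 long (along x), 9 thick (along y); above, a round tip, tapering 9 to 5 mm, to 20 mm height. z up. A knob askew stops 11 mm high; within about 18 degrees of parallel it drops home. Turns stiffly (0.4 N m).
- hotplate: The portable steel hotplate, fixed: 260 mm deep, 220 wide, 60 high, with a dark round heating plate rising 13 mm above its top, behind the shaft. Origin under its centre, on the worktop; x to its back, z up. The shaft stands at x = -92 mm, y = 0, its washer's top face 62 mm above the worktop.
- lid_knob_center (a point): A loose round white knob off a pot lid, not to be moved: mushroom shape, 46 mm across, 42 mm high, no grip bar. This point is its centre, half-way up; z up.
- timer_center (a point): A round wind-up kitchen timer, not to be moved: 60 mm across, 58 mm high, pale scale ring below and a dark cap above. This point is its centre, half-way up; z up.
Not all that is in view belongs to the job. What is shaped like the part that bears knob_center but green or orange is not meant.

How it is judged:
By the outcome, as a careful person would: the job done as asked, in the order asked, and still so for the second after the job is handed in, with the robot touching nothing.
It also fails if it takes over 38 s, if anything falls off the work surface, if the arm or the gripper's body presses on something with over 40 N, if the wrist force passes 120 N, or if a joint passes its speed limit or range.

### The arm

A 6-joint arm with a two-finger parallel gripper is mounted at the origin on a cart in front of the work surface, level with it; the furniture and walls round the work are solid. World frame = base frame: x ahead of the robot, y to its left, z up, the work surface at z = 0. Lengths are in m, angles in rad, forces in N, time in s.
With the tool pointing down it reaches from about 0.275 to 0.75 m from the base axis. Payload 10.2 kg.
Tool frame: the origin (TCP) lies at the very end of the fingers, on their centre line; the grasp point (between the pads) lies 19 mm behind it; z points along the fingers, y is the line along which they close (so a half turn about z gives the same grasp; the last joint's range is limited). The gripper opens to 85 mm and grips with 20 to 120 N. Pads are 22 mm wide; open, the fingers measure 114 mm over their backs; the gripper's body (76 mm by 85 mm) begins 54 mm behind the grasp point. The pads swing forward as they close: fully open they stand 13 mm farther back than shut.
Start: joints at [0.915, 0.313, 1.498, -0, 1.331, -0.223], TCP at [0.22, 0.477, 0.231] pointing down, gripper open.
Joint ranges: [-2.94, 2.94], [-0.97, 2.17], [0.19, 2.56], [-1.23, 4.37], [0.02, 3.11], [-2.88, 2.88]. Speed limits (rad/s): [2.39, 2.39, 3.01, 3.14, 3.14, 3.14].

### API

Orientations are given as a unit quaternion [w, x, y, z].
In Python, from workcell import get_obs, read_camera, close_job gives the robot as it stands.
- The arm moves only by the tool carry_out, never from a script. Its argument "increments" is a list of rows, each an object of numbers: "x", "y", "z": the shift along the tool's x, y, z scaled (see below); "rx", "ry", "rz": the turn, a rotation vector about the tool's x, y, z scaled (see below); "gripper": the opening, from 0 (shut) to 1 (fully open). In form: [{"x": .., "y": .., "z": .., "rx": .., "ry": .., "rz": .., "gripper": ..}, ...]. A call has 1 to 10 rows; each row is the pose to reach, as a shift and turn from the pose commanded when the call began, along the tool's axes at that moment; what a row does not reach only later rows make up. The controller multiplies each number of a shift by 12 cm and each number of a turn by 30 degrees. A row lasts 1/8 s, in which the tool goes at most 62.5 mm and 10.7 degrees, less where a joint would pass 70% of its speed; a pose out of reach is approached as far as the arm can. A call with a number of a shift or a turn outside -1 to 1 is refused whole. A call with a gripper value outside its range is refused whole. The fingers move at their own pace and stop on an object; "newtons" is the grip in N (left out, the last holds). Time passes only in rows, so rows that repeat a pose let the fingers close. It gives the time, the measured TCP pose, the force, the opening and the grip force at its end, in the units of the state.
- get_obs(): the state, without advancing time (a new reading comes with each control period).
- read_camera(name): name is "scene" or "top" or "wrist"; returns a dict with "image" (400x640x3 uint8, blue, green, red), "range_z" (400x640 float32, m along the optical axis (not along the pixel's ray), 0 where there is no reading), "intrinsics" (3x3 intrinsics, pixels), "D" ([k1, k2, p1, p2, k3] as OpenCV has them; the pictures are not rectified), "pose" (4x4, takes a point from camera to world coordinates); the wrist camera has in their place "hand_eye" (4x4, takes a point from camera to tool coordinates, whose origin is the TCP and whose axes are the flange's). Camera axes: x right, y down, z forward; pixel columns grow to the right and rows downward; lengths in m; the calibration is good to about 2 mm. A picture is of the moment at which its call begins: read the wrist's pose just before it.
- close_job(): hands the job in; it is judged then, once.
The state is a dict: "t": time; "joint_pos": joint angles; "joint_vel": joint speeds; "effort": joint torques, N m; "position": TCP position; "orientation": TCP orientation; "force": force on the tool from outside, world axes, zero at the start; "ft_torque": the same for the moment, N m; "width": finger opening in m; "grip_force": force on a finger pad.
Only numpy, scipy, OpenCV 4.12 (cv2) and the standard library are available. Lean on these libraries where they do the work, as an engineer would, in place of code of your own. Each camera call takes 0.05 s, during which the arm holds its last target. There are 200 camera calls.

## Working session

There is one attempt and no reset: what is moved stays moved. The work goes in short steps, Python scripts to look and compute and a tool call to move; the robot and the scene stay as the last step left them, time stands still between calls to the robot, and variables do not carry over. Pictures are saved under pics/ and viewed, at most 10 in all, crops included, and the job is handed in when it is done.

Besides the shell and the picture viewer there is one more tool, called after ">>>" as name([rows], argument=value, ...), one row to a line, values as JSON. carry_out: Moves the arm, as the interface text tells. Its arguments: {"type":"object","properties":{"increments":{"type":"array"},"newtons":{"type":"number"}},"required":["increments"]}

```bash
mkdir -p pics; cat > h.py <<'E'
import numpy as np, cv2, pickle
from workcell import get_obs, read_camera, close_job
from scipy.spatial.transform import Rotation as R
def grab(name):
    o=get_obs(); c=read_camera(name)
    if 'pose' not in c:
        T=np.eye(4); q=o['orientation']; T[:3,:3]=R.from_quat([q[1],q[2],q[3],q[0]]).as_matrix(); T[:3,3]=o['position']
        c['pose']=T@np.array(c['hand_eye'])
    c['obs']=o; pickle.dump(c,open(f'/tmp/{name}.pkl','wb')); return c
def load(name): return pickle.load(open(f'/tmp/{name}.pkl','rb'))
def pts(c,uv,z=None):
    uv=np.array(uv,float).reshape(-1,2)
    n=cv2.undistortPoints(uv[:,None],np.array(c['intrinsics']),np.array(c['D']))[:,0]
    d=np.c_[n,np.ones(len(n))]; P=np.array(c['pose'])
    w=d@P[:3,:3].T
    if z is None:
        k=np.array([c['range_z'][int(v),int(u)] for u,v in uv])
    else: k=(z-P[2,3])/w[:,2]
    return P[:3,3]+w*k[:,None]
E
python3 - <<'E'
from h import *
for n in ('scene','top'):
    c=grab(n); cv2.imwrite(f'pics/{n}0.png',c['image']); print(np.round(c['pose'],3).tolist())
o=get_obs();print(o)
E
```

```text
[[0.63, -0.531, 0.567, -0.24], [-0.777, -0.427, 0.463, -0.422], [-0.004, -0.732, -0.682, 0.933], [0.0, 0.0, 0.0, 1.0]]
[[-0.008, -0.989, 0.147, 0.276], [-1.0, 0.009, 0.003, 0.155], [-0.005, -0.147, -0.989, 1.365], [0.0, 0.0, 0.0, 1.0]]
{'t': 0.1, 'joint_pos': array([ 9.14621366e-01,  3.13376002e-01,  1.49836966e+00,  2.99891440e-05,
        1.33100450e+00, -2.23404569e-01]), 'joint_vel': array([-4.85703201e-05,  3.14661744e-04, -4.57083793e-03,  9.13864709e-04,
       -7.93132142e-04, -8.52239810e-04]), 'effort': array([ 1.94844237e-03, -4.12899077e+01, -2.60138422e+01, -2.28952640e-04,
        3.10607968e-03,  4.71431304e-05]), 'position': array([0.22003887, 0.47640659, 0.23079832]), 'orientation': array([-2.59581497e-04,  2.14703977e-01,  9.76678999e-01, -5.17479616e-04]), 'force': array([-0.57330414, -0.55813206,  0.0052265 ]), 'ft_torque': array([-0.00807125, -0.01290696, -0.03385529]), 'grip_force': 0.0, 'width': 0.08534253778557507}
```

View pics/scene0.png

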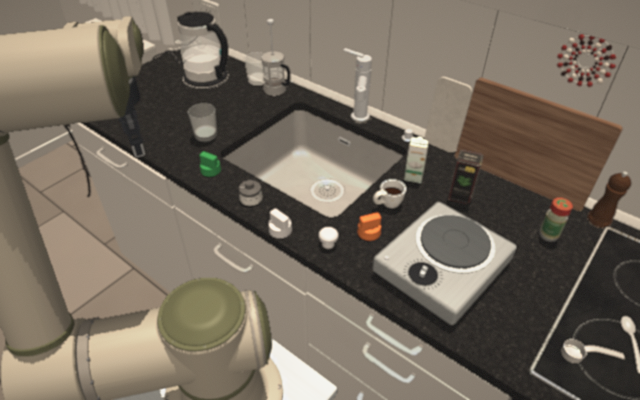

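View pics/top0.png

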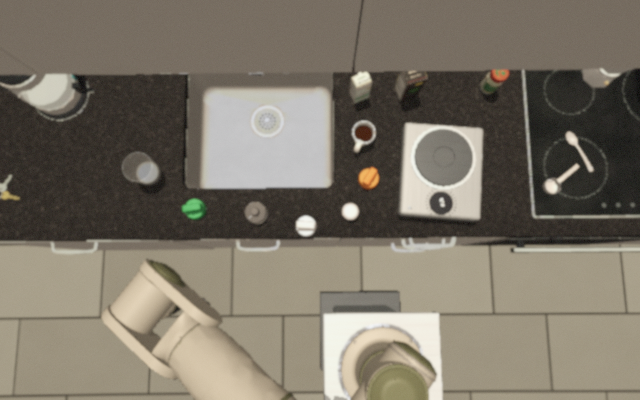

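Candidates, by scene and top pixel:
- White knob with a bar at (280,222) / (306,226)
- Round lid knob at (328,237) / (350,211)
- Green knob at (209,163) / (194,208)
- Orange knob at (370,226) / (369,178)
- Grey timer at (250,191) / (256,212)

I choose the white one with the bar and will check it in a close crop. The shaft is at scene (423,271) and top (441,203).

```bash
python3 - <<'E'
from h import *
c=load('top'); s=load('scene')
a=cv2.resize(c['image'][195:255,270:350],(400,300),interpolation=cv2.INTER_CUBIC)
b=cv2.resize(c['image'][173:233,401:481],(400,300),interpolation=cv2.INTER_CUBIC)
d=cv2.resize(s['image'][190:250,240:320],(400,300),interpolation=cv2.INTER_CUBIC)
e=cv2.resize(s['image'][240:300,383:463],(400,300),interpolation=cv2.INTER_CUBIC)
cv2.imwrite('pics/crop1.png',np.vstack([np.hstack([a,b]),np.hstack([d,e])]))
print('knob',pts(c,[306,226],.05),pts(c,[306,226])); print('lid',pts(c,[350,211],.04)); print('timer',pts(c,[256,212],.05))
print('corners',pts(c,[[406,124],[483,126],[479,220],[400,217]],.06)); print('shaft',pts(c,[441,203],.07),pts(c,[436,203]))
E
```

```text
knob [[0.38800308 0.20479216 0.05      ]] [[0.38759569 0.20461166 0.05477349]]
lid [[0.42940173 0.08319009 0.04      ]]
timer [[0.42776072 0.34211125 0.05      ]]
corners [[ 0.67066103 -0.07639641  0.06      ]
 [ 0.66253344 -0.29051935  0.06      ]
 [ 0.39953337 -0.26482499  0.06      ]
 [ 0.40948686 -0.05135803  0.06      ]]
shaft [[ 0.4455933  -0.16180369  0.07      ]] [[ 0.4473117  -0.15116478  0.05780556]]
```

View pics/crop1.png

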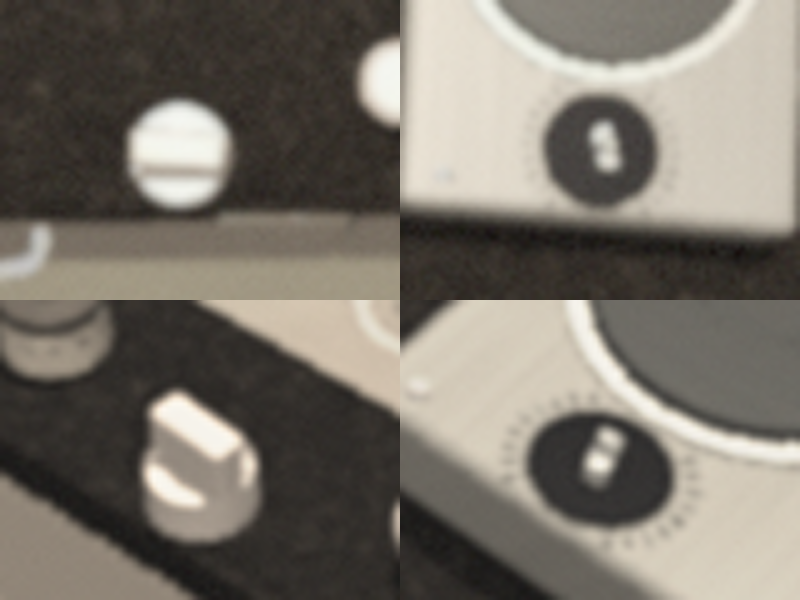

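The white knob at scene (280,222) has the straight bar, running roughly along world y. The key at top (441,203) runs roughly along x, a little turned. Next I move over the knob for a wrist look.

```bash
cat >> h.py <<'E'
def plan(xyz,yaw,pose=None):
    """yaw deg of tool y axis in world; tool down. prints increments in units from the present pose"""
    o=get_obs(); q=o['orientation']; A=R.from_quat([q[1],q[2],q[3],q[0]]).as_matrix(); p=o['position']
    y=np.deg2rad(yaw); Y=np.array([np.cos(y),np.sin(y),0]); Z=np.array([0,0,-1.]); B=np.c_[np.cross(Y,Z),Y,Z]
    print('shift',np.round(A.T@(np.array(xyz)-p)/.12,3),'turn',np.round(R.from_matrix(A.T@B).as_rotvec()/np.deg2rad(30),3), 'at',np.round(p,4),'yaw',np.round(np.degrees(np.arctan2(A[1,1],A[0,1])),2))
E
python3 - <<'E'
from h import *
plan([.388,.205,.2],0); print(np.round(load('top')['pose'][2][3],2)); print(np.round(read_camera('wrist')['hand_eye'],3))
E
```

```text
shift [-2.219 -1.466  0.258] turn [-2.000e-03  1.000e-03  2.173e+00] at [0.22   0.4764 0.2308] yaw 65.2
1.36
[[ 0.    -0.955 -0.297  0.076]
 [ 1.    -0.     0.    -0.   ]
 [-0.    -0.297  0.955 -0.142]
 [ 0.     0.     0.     1.   ]]
```

>>> carry_out([
  {"x": -0.4,"y": -0.27,"z": 0.05,"rz": 0.3},
  {"x": -0.8,"y": -0.54,"z": 0.1,"rz": 0.6},
  {"x": -1,"y": -0.68,"z": 0.15,"rz": 1},
  {"x": -1,"y": -0.68,"z": 0.15,"rz": 1},
])

```text
schema error: expected keys x, y, z, rx, ry, rz, gripper
```

```bash
python3 - <<'E'
from h import *
plan([.388,.205,.18],0)
E
```

```text
shift [-2.219 -1.466  0.425] turn [-2.000e-03  1.000e-03  2.173e+00] at [0.2201 0.4764 0.2309] yaw 65.2
```

>>> carry_out([
  {"x": -0.4,"y": -0.27,"z": 0.05,"rx": 0,"ry": 0,"rz": 0.3,"gripper": 1},
  {"x": -0.8,"y": -0.54,"z": 0.1,"rx": 0,"ry": 0,"rz": 0.6,"gripper": 1},
  {"x": -1,"y": -0.68,"z": 0.15,"rx": 0,"ry": 0,"rz": 1,"gripper": 1},
  {"x": -1,"y": -0.68,"z": 0.15,"rx": 0,"ry": 0,"rz": 1,"gripper": 1},
])

```text
t: 0.65
position: [0.2955, 0.3509, 0.213]
orientation: [-0.0, 0.462, 0.887, -0.0]
force: [-0.5, 0.6, 0.7]
width: 0.0858
grip_force: 0.0
```

```bash
python3 - <<'E'
from h import *
plan([.388,.205,.18],0)
E
```

```text
shift [-1.438 -0.065  0.275] turn [-2.000e-03  1.000e-03  1.165e+00] at [0.2955 0.3509 0.213 ] yaw 34.95
```

>>> carry_out([
  {"x": -0.4,"y": 0,"z": 0.1,"rx": 0,"ry": 0,"rz": 0.33,"gripper": 1},
  {"x": -0.8,"y": 0,"z": 0.2,"rx": 0,"ry": 0,"rz": 0.66,"gripper": 1},
  {"x": -1,"y": 0,"z": 0.25,"rx": 0,"ry": 0,"rz": 1,"gripper": 1},
  {"x": -1,"y": 0,"z": 0.25,"rx": 0,"ry": 0,"rz": 1,"gripper": 1},
])

```text
t: 1.15
position: [0.3644, 0.2539, 0.183]
orientation: [-0.0, 0.674, 0.739, -0.0]
force: [-0.3, -0.4, -0.6]
width: 0.0853
grip_force: 0.0
```

```bash
python3 - <<'E'
from h import *
plan([.388,.205,.18],0)
c=grab('wrist'); cv2.imwrite('pics/w1.png',c['image'])
E
```

```text
shift [-0.424  0.159  0.025] turn [-0.002  0.     0.174] at [0.3644 0.2539 0.183 ] yaw 5.21
```

View pics/w1.png

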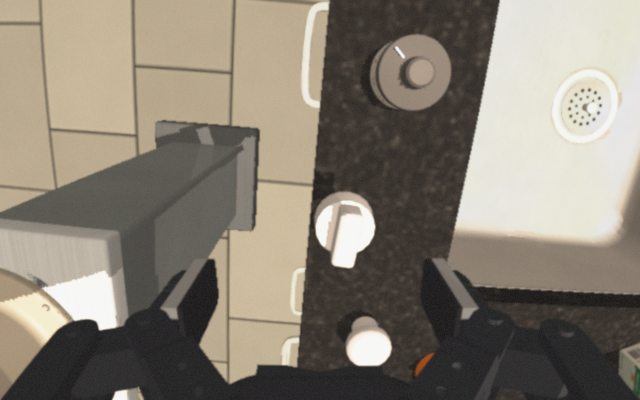

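The wrist view shows the barred knob at (345,228), between the open fingers' line of approach. The timer is at (412,72) and the lid knob at (368,342), both well clear. I'll fit the bar top from depth.

```bash
cat >> h.py <<'E'
def cloud(c,u0,u1,v0,v1):
    g=np.array([(u,v) for v in range(v0,v1) for u in range(u0,u1) if c['range_z'][v,u]>0])
    return pts(c,g),g
E
python3 - <<'E'
from h import *
c=load('wrist'); P,g=cloud(c,300,400,180,290)
t=P[(P[:,2]>.045)&(P[:,2]<.065)]
print(len(t),np.percentile(t[:,2],[5,50,95]))
print(cv2.minAreaRect((t[:,:2]*1000).astype(np.float32)))
s=P[(P[:,2]>.018)&(P[:,2]<.03)]; print(len(s), cv2.minEnclosingCircle((s[:,:2]*1000).astype(np.float32)))
E
```

```text
1339 [0.04881052 0.05346455 0.05485212]
((392.7463684082031, 207.45489501953125), (49.61336898803711, 20.27279281616211), 85.32893371582031)
1324 ((392.7760925292969, 207.5279998779297), 27.294279098510742)
```

```bash
python3 - <<'E'
from h import *
plan([.3927,.2075,.028],-4.7)
E
```

```text
shift [-0.414  0.202  1.294] turn [-0.001 -0.     0.336] at [0.364  0.2546 0.1833] yaw 5.39
```

>>> carry_out([
  {"x": -0.3,"y": 0.15,"z": 0.2,"rx": 0,"ry": 0,"rz": 0.25,"gripper": 1},
  {"x": -0.414,"y": 0.202,"z": 0.4,"rx": 0,"ry": 0,"rz": 0.336,"gripper": 1},
  {"x": -0.414,"y": 0.202,"z": 0.7,"rx": 0,"ry": 0,"rz": 0.336,"gripper": 1},
  {"x": -0.414,"y": 0.202,"z": 0.85,"rx": 0,"ry": 0,"rz": 0.336,"gripper": 1},
  {"x": -0.414,"y": 0.202,"z": 0.85,"rx": 0,"ry": 0,"rz": 0.336,"gripper": 1},
  {"x": -0.414,"y": 0.202,"z": 0.85,"rx": 0,"ry": 0,"rz": 0.336,"gripper": 1},
])

```text
t: 1.95
position: [0.393, 0.2077, 0.0823]
orientation: [0.0, 0.736, 0.677, 0.001]
force: [-0.2, -1.1, -0.7]
width: 0.0856
grip_force: 0.0
```

```bash
python3 - <<'E'
from h import *
plan([.3927,.2075,.028],-4.7)
E
```

```text
shift [-0.002 -0.003  0.452] turn [ 0.003 -0.001 -0.001] at [0.393  0.2077 0.0823] yaw -4.73
```

>>> carry_out([
  {"x": 0,"y": 0,"z": 0.15,"rx": 0,"ry": 0,"rz": 0,"gripper": 1},
  {"x": 0,"y": 0,"z": 0.3,"rx": 0,"ry": 0,"rz": 0,"gripper": 1},
  {"x": 0,"y": 0,"z": 0.45,"rx": 0,"ry": 0,"rz": 0,"gripper": 1},
  {"x": 0,"y": 0,"z": 0.45,"rx": 0,"ry": 0,"rz": 0,"gripper": 1},
  {"x": 0,"y": 0,"z": 0.45,"rx": 0,"ry": 0,"rz": 0,"gripper": 0},
  {"x": 0,"y": 0,"z": 0.45,"rx": 0,"ry": 0,"rz": 0,"gripper": 0},
  {"x": 0,"y": 0,"z": 0.45,"rx": 0,"ry": 0,"rz": 0,"gripper": 0},
  {"x": 0,"y": 0,"z": 0.45,"rx": 0,"ry": 0,"rz": 0,"gripper": 0},
  {"x": 0,"y": 0,"z": 0.45,"rx": 0,"ry": 0,"rz": 0,"gripper": 0},
  {"x": 0,"y": 0,"z": 0.45,"rx": 0,"ry": 0,"rz": 0,"gripper": 0},
], newtons=50)

```text
t: 3.2
position: [0.3929, 0.2069, 0.0277]
orientation: [0.0, 0.737, 0.676, 0.0]
force: [-0.9, 0.1, 5.8]
width: 0.0191
grip_force: 48.9
```

>>> carry_out([
  {"x": 0,"y": 0,"z": -0.3,"rx": 0,"ry": 0,"rz": 0,"gripper": 0},
  {"x": 0,"y": 0,"z": -0.7,"rx": 0,"ry": 0,"rz": 0,"gripper": 0},
  {"x": 0.3,"y": 0.05,"z": -1,"rx": 0,"ry": 0,"rz": 0.3,"gripper": 0},
  {"x": 0.65,"y": 0.1,"z": -1,"rx": 0,"ry": 0,"rz": 0.6,"gripper": 0},
  {"x": 1,"y": 0.15,"z": -1,"rx": 0,"ry": 0,"rz": 1,"gripper": 0},
  {"x": 1,"y": 0.15,"z": -1,"rx": 0,"ry": 0,"rz": 1,"gripper": 0},
])

```text
t: 3.95
position: [0.4207, 0.3267, 0.1468]
orientation: [-0.0, 0.886, 0.463, -0.0]
force: [0.1, -0.4, -0.0]
width: 0.0193
grip_force: 49.1
```

```bash
python3 - <<'E'
from h import *
print(get_obs()['width'])
plan([.42,-.16,.17],-80)
E
```

```text
0.019300294811364877
shift [-3.331  2.313 -0.194] turn [-0.     0.     1.505] at [0.4207 0.3267 0.1468] yaw -34.86
```

>>> carry_out([
  {"x": -0.4,"y": 0.28,"z": -0.15,"rx": 0,"ry": 0,"rz": 0,"gripper": 0},
  {"x": -0.8,"y": 0.55,"z": -0.3,"rx": 0,"ry": 0,"rz": 0,"gripper": 0},
  {"x": -1,"y": 0.75,"z": -0.4,"rx": 0,"ry": 0,"rz": 0,"gripper": 0},
])

```text
t: 4.32
position: [0.4255, 0.1725, 0.1959]
orientation: [0.0, 0.887, 0.463, -0.0]
force: [0.5, -0.4, -0.8]
width: 0.0189
grip_force: 49.1
```

>>> carry_out([
  {"x": -0.4,"y": 0.3,"z": 0,"rx": 0,"ry": 0,"rz": 0,"gripper": 0},
  {"x": -0.8,"y": 0.6,"z": 0,"rx": 0,"ry": 0,"rz": 0,"gripper": 0},
  {"x": -1,"y": 0.8,"z": 0,"rx": 0,"ry": 0,"rz": 0,"gripper": 0},
])

```text
t: 4.7
position: [0.4354, 0.0189, 0.1952]
orientation: [0.0, 0.887, 0.462, -0.0]
force: [-0.2, 0.2, 0.0]
width: 0.0194
grip_force: 49.2
```

>>> carry_out([
  {"x": -0.4,"y": 0.25,"z": 0,"rx": 0,"ry": 0,"rz": 0.33,"gripper": 0},
  {"x": -0.8,"y": 0.5,"z": 0,"rx": 0,"ry": 0,"rz": 0.66,"gripper": 0},
  {"x": -1,"y": 0.6,"z": 0,"rx": 0,"ry": 0,"rz": 1,"gripper": 0},
  {"x": -1,"y": 0.6,"z": 0,"rx": 0,"ry": 0,"rz": 1,"gripper": 0},
])

```text
t: 5.2
position: [0.4258, -0.1195, 0.195]
orientation: [-0.0, 0.976, 0.216, -0.0]
force: [0.6, -0.4, -1.3]
width: 0.019
grip_force: 49.2
```

```bash
python3 - <<'E'
from h import *
print(get_obs()['width'])
plan([.37,-.16,.2],-80)
E
```

```text
0.019041702202079003
shift [-0.564  0.11  -0.041] turn [-0.001  0.001  0.5  ] at [ 0.4258 -0.1195  0.195 ] yaw -65.01
```

>>> carry_out([
  {"x": -0.3,"y": 0.05,"z": 0,"rx": 0,"ry": 0,"rz": 0.25,"gripper": 0},
  {"x": -0.56,"y": 0.11,"z": 0,"rx": 0,"ry": 0,"rz": 0.5,"gripper": 0},
  {"x": -0.56,"y": 0.11,"z": 0,"rx": 0,"ry": 0,"rz": 0.5,"gripper": 0},
  {"x": -0.56,"y": 0.11,"z": 0,"rx": 0,"ry": 0,"rz": 0.5,"gripper": 0},
])

```text
t: 5.7
position: [0.3717, -0.1577, 0.1953]
orientation: [-0.0, 0.996, 0.09, 0.0]
force: [-0.2, 0.7, -0.8]
width: 0.0191
grip_force: 49.2
```

```bash
python3 - <<'E'
from h import *
c=grab('wrist'); cv2.imwrite('pics/w2.png',c['image'])
E
```

```text
(no output)
```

View pics/w2.png

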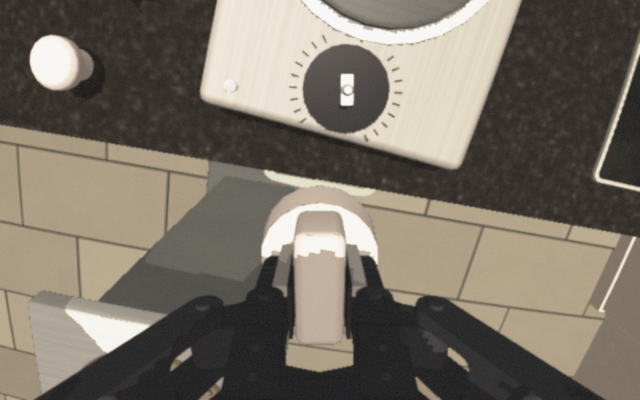

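The wrist view shows the held knob square in the fingers at (320,270). The washer is centred at about (346,89), and its key is almost vertical in the image, so nearly parallel to the bar already.

```bash
python3 - <<'E'
from h import *
c=load('wrist'); im=cv2.cvtColor(c['image'],cv2.COLOR_BGR2GRAY)
sub=im[35:140,295:400]
m=(sub<80).astype(np.uint8); n,l,st,ce=cv2.connectedComponentsWithStats(m); k=1+np.argmax(st[1:,4])
vu=np.argwhere(l==k)+[35,295]
hull=cv2.convexHull(vu[:,::-1].astype(np.int32))[:,0]
w=pts(c,hull,.062); print('washer',st[k],cv2.fitEllipse((w[:,:2]*1000).astype(np.float32)))
b=(im[68:112,330:365]>170); g=np.argwhere(b)[:,::-1]+[330,68]
kp=pts(c,g,.073); print('key',len(g),cv2.minAreaRect((kp[:,:2]*1000).astype(np.float32)),kp.mean(0))
P,_=cloud(c,325,370,65,115); t=P[(P[:,2]>.068)&(P[:,2]<.078)]; print(len(t),t.mean(0), cv2.minAreaRect((t[:,:2]*1000).astype(np.float32)))
P,_=cloud(c,255,385,180,300);kz=P[(P[:,2]>.185)&(P[:,2]<.2)&(abs(P[:,0]-.37)<.06)]; print('skirt',len(kz),np.percentile(kz[:,2],[5,50,95]),cv2.minEnclosingCircle((kz[:,:2]*1000).astype(np.float32)))
print(kz[:,1].min(),kz[:,1].max())
plan([.4,-.16,.195],-80)
E
```

```text
washer [  10   28   83   70 2989] ((445.8503723144531, -165.59991455078125), (58.007537841796875, 62.487144470214844), 26.665424346923828)
key 376 ((448.0456237792969, -164.7426300048828), (21.813997268676758, 8.732419967651367), 11.211153030395508) [ 0.44835806 -0.1646063   0.073     ]
312 [ 0.44763194 -0.16390473  0.07311458] ((447.594970703125, -164.19493103027344), (21.22091293334961, 8.960564613342285), 10.60498046875)
skirt 3038 [0.1867485  0.19136465 0.19654876] ((373.92095947265625, -157.7250213623047), 26.76216697692871)
-0.18448529528413182 -0.13103644871128584
shift [0.228 0.061 0.003] turn [-0.    -0.     0.011] at [ 0.3718 -0.1577  0.1953] yaw -79.68
```

```bash
python3 - <<'E'
from h import *
plan([.448,-.1645,.0897],-79)
E
```

```text
shift [0.614 0.169 0.88 ] turn [-0.    -0.    -0.023] at [ 0.3718 -0.1577  0.1953] yaw -79.68
```

>>> carry_out([
  {"x": 0.35,"y": 0.1,"z": 0,"rx": 0,"ry": 0,"rz": -0.023,"gripper": 0},
  {"x": 0.614,"y": 0.169,"z": 0.15,"rx": 0,"ry": 0,"rz": -0.023,"gripper": 0},
  {"x": 0.614,"y": 0.169,"z": 0.4,"rx": 0,"ry": 0,"rz": -0.023,"gripper": 0},
  {"x": 0.614,"y": 0.169,"z": 0.6,"rx": 0,"ry": 0,"rz": -0.023,"gripper": 0},
  {"x": 0.614,"y": 0.169,"z": 0.6,"rx": 0,"ry": 0,"rz": -0.023,"gripper": 0},
])

```text
t: 6.38
position: [0.4472, -0.1642, 0.122]
orientation: [-0.001, 0.995, 0.095, -0.001]
force: [-0.2, 0.6, -0.7]
width: 0.0192
grip_force: 49.2
```

```bash
python3 - <<'E'
from h import *
plan([.448,-.1645,.0897],-79)
E
```

```text
shift [0.006 0.004 0.269] turn [-0.005  0.005 -0.001] at [ 0.4472 -0.1642  0.122 ] yaw -79.04
```

Now I lower it in stages and watch the force.

>>> carry_out([
  {"x": 0.006,"y": 0.003,"z": 0.04,"rx": 0,"ry": 0,"rz": 0,"gripper": 0},
  {"x": 0.006,"y": 0.003,"z": 0.08,"rx": 0,"ry": 0,"rz": 0,"gripper": 0},
  {"x": 0.006,"y": 0.003,"z": 0.12,"rx": 0,"ry": 0,"rz": 0,"gripper": 0},
  {"x": 0.006,"y": 0.003,"z": 0.16,"rx": 0,"ry": 0,"rz": 0,"gripper": 0},
  {"x": 0.006,"y": 0.003,"z": 0.2,"rx": 0,"ry": 0,"rz": 0,"gripper": 0},
  {"x": 0.006,"y": 0.003,"z": 0.2,"rx": 0,"ry": 0,"rz": 0,"gripper": 0},
])

```text
t: 7.12
position: [0.4481, -0.1656, 0.0989]
orientation: [-0.0, 0.996, 0.094, -0.0]
force: [0.1, 0.5, -0.9]
width: 0.0194
grip_force: 49.2
```

>>> carry_out([
  {"x": 0,"y": 0,"z": 0.03,"rx": 0,"ry": 0,"rz": 0,"gripper": 0},
  {"x": 0,"y": 0,"z": 0.055,"rx": 0,"ry": 0,"rz": 0,"gripper": 0},
  {"x": 0,"y": 0,"z": 0.075,"rx": 0,"ry": 0,"rz": 0,"gripper": 0},
  {"x": 0,"y": 0,"z": 0.08,"rx": 0,"ry": 0,"rz": 0,"gripper": 0},
  {"x": 0,"y": 0,"z": 0.08,"rx": 0,"ry": 0,"rz": 0,"gripper": 0},
])

```text
t: 7.75
position: [0.4483, -0.1657, 0.0898]
orientation: [0.0, 0.996, 0.094, 0.0]
force: [-0.1, -0.3, -0.2]
width: 0.0195
grip_force: 49.5
```

>>> carry_out([
  {"x": 0,"y": 0,"z": 0.006,"rx": 0,"ry": 0,"rz": 0,"gripper": 0},
  {"x": 0,"y": 0,"z": 0.012,"rx": 0,"ry": 0,"rz": 0,"gripper": 0},
  {"x": 0,"y": 0,"z": 0.012,"rx": 0,"ry": 0,"rz": 0,"gripper": 0},
])

```text
t: 8.12
position: [0.4484, -0.1657, 0.0897]
orientation: [0.0, 0.996, 0.094, 0.0]
force: [-7.3, 4.1, 16.9]
width: 0.0191
grip_force: 51.8
```

Contact came exactly at the home height, with 17 N. Now I release and retreat.

>>> carry_out([
  {"x": 0,"y": 0,"z": -0.008,"rx": 0,"ry": 0,"rz": 0,"gripper": 0},
  {"x": 0,"y": 0,"z": -0.008,"rx": 0,"ry": 0,"rz": 0,"gripper": 0.8},
  {"x": 0,"y": 0,"z": -0.008,"rx": 0,"ry": 0,"rz": 0,"gripper": 0.8},
  {"x": 0,"y": 0,"z": -0.008,"rx": 0,"ry": 0,"rz": 0,"gripper": 0.8},
  {"x": 0,"y": 0,"z": -0.008,"rx": 0,"ry": 0,"rz": 0,"gripper": 0.8},
  {"x": 0,"y": 0,"z": -0.008,"rx": 0,"ry": 0,"rz": 0,"gripper": 0.8},
  {"x": 0,"y": 0,"z": -0.2,"rx": 0,"ry": 0,"rz": 0,"gripper": 0.8},
  {"x": 0,"y": 0,"z": -0.5,"rx": 0,"ry": 0,"rz": 0,"gripper": 0.8},
  {"x": 0,"y": 0,"z": -0.8,"rx": 0,"ry": 0,"rz": 0,"gripper": 0.8},
  {"x": -0.3,"y": 0,"z": -1,"rx": 0,"ry": 0,"rz": 0,"gripper": 0.8},
])

```text
t: 9.38
position: [0.4135, -0.1726, 0.2097]
orientation: [0.001, 0.995, 0.095, 0.001]
force: [0.1, -0.7, 0.1]
width: 0.0681
grip_force: 0.0
```

>>> carry_out([
  {"x": -0.3,"y": 0,"z": 0,"rx": 0,"ry": 0,"rz": 0,"gripper": 0.8},
  {"x": -0.3,"y": 0,"z": 0,"rx": 0,"ry": 0,"rz": 0,"gripper": 0.8},
  {"x": -0.3,"y": 0,"z": 0,"rx": 0,"ry": 0,"rz": 0,"gripper": 0.8},
])

```text
t: 9.75
position: [0.378, -0.1793, 0.2083]
orientation: [0.0, 0.996, 0.094, 0.0]
force: [0.8, 0.1, 0.0]
width: 0.0686
grip_force: 0.0
```

```bash
python3 - <<'E'
from h import *
c=grab('wrist'); cv2.imwrite('pics/w3.png',c['image'])
t=grab('top')
P,_=cloud(c,200,440,0,260); k=P[(abs(P[:,0]-.448)<.04)&(abs(P[:,1]+.165)<.04)]
b=k[k[:,2]>.108]; print(len(b),np.percentile(b[:,2],[5,50,95]),cv2.minAreaRect((b[:,:2]*1000).astype(np.float32)))
s=k[(k[:,2]>.078)&(k[:,2]<.095)]; print(np.median(s[:,2]))
E
```

```text
2357 [0.11291539 0.11564586 0.1170054 ] ((448.7799072265625, -166.03704833984375), (49.719905853271484, 19.824018478393555), 11.338623046875)
0.08597184603245539
```

View pics/w3.png

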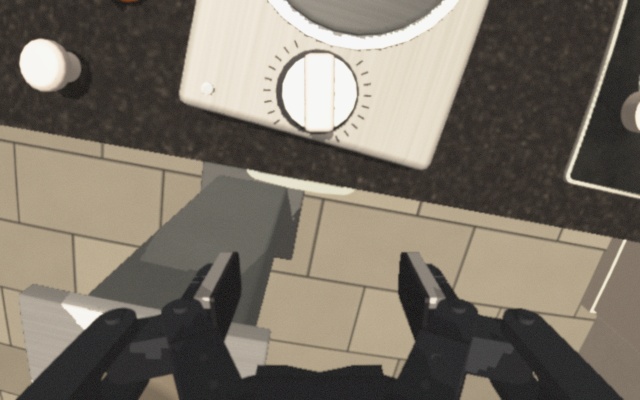

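The knob sits on the shaft at (319,92). Its bar top is at z = 0.116, which is 62 + 54 mm, so it is fully home, and the lid knob at (45,65) is undisturbed.

```bash
python3 -c "
from h import *
print(close_job())"
```

```text
the job is handed in; nothing more can be done
None
```

The white knob is back on the hotplate shaft, seated fully home with its slot on the key and released; the lid knob and timer were not touched, and the job is handed in.

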